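# Clock a blank and index it three stops

### The job

Check the turned brass blank at its third division. First, with the index knob still at home, lower the dial gauge by its black thumb knob until its sprung foot rests on the blank and is pushed in by about half its stroke (needle near the bottom of the dial), and leave it there. Then turn the black bar knob clockwise exactly three clicks, without ever running on to the fourth, and finish still gripping the knob there, not letting go; leave the jars and the steel block beside the fixture where they are.

Things in the scene. Friction and masses are not known exactly. Their poses are not given: they have to be found in the camera images.
- dividing_fixture: grey fixture fixed to the bench, base 130 x 300 x 14 mm; origin under its centre on the bench, x away from the robot, y along its length. In its frame: index knob axis at (-10, -90) mm, blank and gauge axis at (-10, 90) mm. A low cover between them (top 34 mm over the bench) hides a drive that turns the blank with the knob, 1:1
- stand_top (a point): middle of the top of the gauge stand's grey arm (76 x 30 mm, top 178 mm over the bench), through which the gauge's rod slides; it is held by a 22 mm steel column, 192 mm tall, which stands behind the gauge at (45, 90) mm in the fixture's frame
- home_mark (a point): red dot on the base, 51 mm from the knob's axis: where the knob's white pointer stands at home; three white dots, clockwise from it towards the robot, mark the next three stops
- index_knob: index knob: steel plate with brass pins (46 mm radius, top 41 mm over the bench) and on it a black bar grip, 16 mm thick (x), 48 mm long (y), top 77 mm over the bench, white pointer line on its -y half; origin on the axis, 24 mm over the bench. At home its y is the fixture's y. Grip across the 16 mm; firmly: a click takes up to 0.15 N m
- knob_grip (a point): point on the knob's axis inside the bar grip, 63 mm over the bench (14 mm under its top): where to take hold
- index_angle (a joint): angle of the index knob, rad, growing clockwise seen from above; 0 = home stop. A sprung ball clicks into stops 24 degrees (0.419 rad) apart, at 0, 0.419, 0.838, 1.257 (the third click), 1.676 and 2.094; between stops it drops into the nearer one when left. At the start it sits at home
- thumb_knob (a point): middle of the top of the black thumb knob on the upper end of the dial gauge's rod: upright, 24 mm across, 26 mm tall below this point, then bare 10 mm rod. Push or pinch it to slide the gauge straight down or up; it takes about 2 to 6 N and stays where it is left
- gauge_slide (a joint): how far the gauge has been lowered, m: 0 fully raised (top of the thumb knob 258 mm over the bench), 0.050 lowest; starts between 0 and 0.012. The foot meets the blank at 0.034, so half the foot's stroke is reached at 0.042 (top of the thumb knob 216 mm over the bench)
- gauge_foot (a joint): how far the sprung foot is pushed into the gauge, m: 0 hanging free, 0.016 pushed fully in (spring 0.5 N rising to 1.3 N). The dial needle shows it on the white 35 mm face towards the robot: one turn, clockwise, for the full 16 mm, pointing up at 0 and down, at the red tick, at 0.008
- foot_tip (a point): lowest point of the gauge's foot (14 mm across), on the gauge axis
- blank_top (a point): middle of the flat top face of the brass blank (34 mm across) in its small chuck, 56 mm over the bench
- flux_jar: small closed jar with a green lid, 50 mm across, 57 mm tall, behind the fixture; origin under its centre. Bystander
- glass_jar: small empty open glass jar, 39 mm across, 42 mm tall, behind the fixture; origin under its centre. Bystander
- bench_block: steel bench block, 68 x 68 x 19 mm, behind the fixture; origin under its centre. Bystander
- light_post (a point): middle of the white upright (20 x 20 mm) of the work light, from the bench to 700 mm up, fixed; its foot rail (20 mm high, 300 mm long in x) lies along the bench under it, and its lamp bar runs along y, 670 mm over the bench at x = 0.59 to 0.63 m. An arm coming from the robot's right must pass in front of the post, on the robot's side

How it is judged:
By the outcome, as a careful person would: the job done as asked, in the order asked, and still so for the second after the job is handed in, while the arm keeps its last pose, push and grip.
It also fails if it takes over 51 s, if anything falls off the work surface, if the arm or the gripper's body presses on something with over 40 N, if the wrist force passes 120 N, or if a joint passes its speed limit or range.

### The arm

A 6-joint arm with a two-finger parallel gripper is mounted at the origin on a cart in front of the work surface, level with it; the furniture and walls round the work are solid. World frame = base frame: x ahead of the robot, y to its left, z up, the work surface at z = 0. Lengths are in mm, angles in rad, forces in N, time in s.
With the tool pointing down it reaches from about 350 to 875 mm from the base axis. Payload 4.2 kg.
Tool frame: the origin (TCP) lies on the mounting face of the last link; the fingertips stand 173 mm ahead of it and the grasp point (between the pads) lies grip_point_offset ahead of it (grip_point_offset is the distance from the TCP to the grasp point, in mm); z points along the fingers, y is the line along which they close (so a half turn about z gives the same grasp; the last joint's range is limited). The gripper opens to 85 mm and grips with 20 to 120 N. Pads are 22 mm wide; open, the fingers measure 114 mm over their backs; the gripper's body (76 mm by 85 mm) begins 54 mm behind the grasp point. The pads swing forward as they close: fully open they stand 13 mm farther back than shut.
Start: joints at [-0.997, 0.385, 0.008, 0, -1.194, -0.259], TCP at [193.532, -594.26, 404.712] pointing down, gripper open.
Joint ranges: [-3.14, 3.14], [-1.21, 2.06], [-1.07, 1.41], [-3.16, 2.05], [-2.99, -0.16], [-3.1, 3.1]. Speed limits (rad/s): [2.79, 2.79, 3.14, 3.14, 3.14, 3.14].

### API

Orientations are given as a unit quaternion [x, y, z, w].
In Python, from bench import read_state, get_image, job_done, recognise, place_of, grip_point_offset gives the robot as it stands. The module is installed in compiled form; this text tells all that it offers.
- The arm moves only by the tool carry_out, never from a script. Its arguments are lists of equal length, an entry for each row: "slide": the shift along the tool's x, y, z in m, a list of three; "roll": the turn about the tool's z in degrees; "claw": the finger opening in m, from 0 to 0.0854. A call has 1 to 8 rows; each row is the pose to reach, as a shift and turn from the pose commanded when the call began, along the tool's axes at that moment; what a row does not reach only later rows make up. A row lasts 1/8 s, in which the tool goes at most 62.5 mm and 10.7 degrees, less where a joint would pass 70% of its speed; a pose out of reach is approached as far as the arm can. A call with a gripper value outside its range is refused whole. The fingers move at their own pace and stop on an object; the grip force is fixed at half the most. Time passes only in rows, so rows that repeat a pose let the fingers close. It gives the time, the measured TCP pose, the force, the opening and the grip force at its end, in the units of the state.
- read_state(): the state, without advancing time (a new reading comes with each control period).
- get_image(name): name is "scene" or "top" or "wrist"; returns a dict with "img" (480x640x3 uint8, red, green, blue), "z_map" (480x640 float32, mm along the optical axis (not along the pixel's ray), 0 where there is no reading), "mtx" (3x3 intrinsics, pixels), "world_from_camera" (4x4, takes a point from camera to world coordinates); the wrist camera has in their place "T_tool_cam" (4x4, takes a point from camera to tool coordinates, whose origin is the TCP and whose axes are the flange's). Camera axes: x right, y up, looking along -z (the intrinsics and any distortion apply to the point x, -y, -z); pixel columns grow to the right and rows downward; lengths in mm; the calibration is good to about 2 mm. The wrist camera is an equidistant fisheye: a pixel r from the principal point sees the ray r / f radians off the axis. A picture is of the moment at which its call begins: read the wrist's pose just before it.
- job_done(): hands the job in; it is judged then, once.
Trained networks look in a picture, given as the dict that the camera call returned (one of the last four; its "shot" number tells which), for a name from the list of things; names that differ only in an ending like _2 or _b are one class to them, and where a whole thing is asked for, a point or a joint stands for the part that bears it (a point fixed in the world has none). Each returns a list of dicts, best first, with "conf" (0 to 1); they miss things now and then, are a little off and sometimes report something else, mostly with a low value. They report only what shows in the picture. A call takes as long as a camera call.
- recognise(picture, thing): "at" ([column, row] in pixels, amid what is visible of it).
- place_of(picture, thing): "at" ([column, row] in pixels: a listed point, or the origin of a listed thing).
The state is a dict: "clock": time; "joints": joint angles; "joint_vel": joint speeds; "joint_efforts": joint torques, N m; "position": TCP position; "ee_rot": TCP orientation; "contact_force": force on the tool from outside, world axes, zero at the start; "wrist_torque": the same for the moment, N m; "gripper_width": finger opening in mm; "grasp_force": force on a finger pad.
Only numpy, scipy, OpenCV 4.12 (cv2) and the standard library are available. Lean on these libraries where they do the work, as an engineer would, in place of code of your own. Each camera call takes 0.05 s, during which the arm holds its last target. There are 200 camera calls.

## Working session

There is one attempt and no reset: what is moved stays moved. The work goes in short steps, Python scripts to look and compute and a tool call to move; the robot and the scene stay as the last step left them, time stands still between calls to the robot, and variables do not carry over. Pictures are saved under pics/ and viewed, at most 10 in all, crops included, and the job is handed in when it is done.

Besides the shell and the picture viewer there is one more tool, called after ">>>" as name([rows], argument=value, ...), one row to a line, values as JSON. carry_out: Moves the arm, as the interface text tells. Its arguments: {"type":"object","properties":{"slide":{"type":"array"},"roll":{"type":"array"},"claw":{"type":"array"}},"required":["slide","roll","claw"]}

```bash
mkdir -p pics; cat > h.py <<'E'
import numpy as np, cv2
from bench import *
from scipy.spatial.transform import Rotation as R
def world(p,at,z=None):
    """pixel->world for scene/top; z: intersect height, else depth"""
    K=p["mtx"];T=np.array(p["world_from_camera"]);u,v=at
    d=np.array([(u-K[0][2])/K[0][0],-(v-K[1][2])/K[1][1],-1.])
    if z is None:
        c=p["z_map"][int(round(v)),int(round(u))]; return T[:3,:3]@(d*c)+T[:3,3]
    w=T[:3,:3]@d; s=(z-T[2,3])/w[2]; return T[:3,3]+s*w
def save(p,n): cv2.imwrite("pics/"+n+".png",cv2.cvtColor(p["img"],cv2.COLOR_RGB2BGR))
E
python3 - <<'E'
from h import *
np.set_printoptions(precision=1,suppress=True)
s=read_state();print(s["position"],s["ee_rot"],s["gripper_width"],s["contact_force"],s["clock"],grip_point_offset)
H=dict(stand_top=178,home_mark=14,knob_grip=63,thumb_knob=250,blank_top=56,light_post=None,index_knob=24,dividing_fixture=0,gauge_slide=None,flux_jar=0,glass_jar=0,bench_block=0)
for n in("scene","top"):
    p=get_image(n);save(p,n+"0")
    print(n,np.array(p["world_from_camera"])[:3,3])
    for k,z in H.items():
        for r in place_of(p,k)[:2]:
            print(k,np.round(r["at"]),round(r["conf"],2),world(p,r["at"],z),world(p,r["at"]))
E
```

```text
[ 193.5 -594.1  403.6] [-0.2  1.   0.  -0. ] 85.45470277973523 [-0.3  0.1  0.8] 0.0 154.70000000000002
scene [  -2.9  440.7 1073.3]
stand_top [300. 294.] 0.92 [527.7 256.3 178. ] [526.2 256.8 180.5]
home_mark [402. 291.] 0.59 [546.8  27.8  14. ] [531.8  39.1  43. ]
home_mark [349. 264.] 0.53 [652.7  98.2  14. ] [647.1 101.2  23. ]
knob_grip [385. 290.] 0.73 [537.6  77.   63. ] [528.9  82.8  79.2]
thumb_knob [312. 284.] 0.9 [493.4 246.5 250. ] [492.5 246.9 251.6]
blank_top [315. 343.] 0.63 [487.9 246.2  56. ] [490.5 245.2  50.7]
index_knob [385. 302.] 0.97 [533.1  75.   24. ] [520.5  83.6  48.7]
dividing_fixture [348. 330.] 0.95 [514.6 163.9   0. ] [495.7 174.   39.2]
dividing_fixture [384. 301.] 0.4 [546.7  67.3   0. ] [518.9  86.2  54.4]Traceback (most recent call last):
  File "<stdin>", line 9, in <module>
ValueError: it knows: bench_block, blank_top, dividing_fixture, flux_jar, foot_tip, glass_jar, home_mark, index_knob, knob_grip, light_post, stand_top, thumb_knob
```

```bash
python3 - <<'E'
from h import *
np.set_printoptions(precision=1,suppress=True)
print(read_state()["ee_rot"])
H=dict(stand_top=178,home_mark=14,knob_grip=63,thumb_knob=250,light_post=None,index_knob=24,dividing_fixture=0,flux_jar=0,glass_jar=0,bench_block=0)
for n in("scene","top"):
    p=get_image(n);save(p,n+"1")
    print(n,np.array(p["world_from_camera"])[:3,3])
    for k,z in H.items():
        for r in place_of(p,k)[:2]:
            print(k,np.round(r["at"]),round(r["conf"],2),world(p,r["at"],z) if z is not None else'',world(p,r["at"]))
E
```

```text
[-0.2  1.   0.  -0. ]
scene [  -2.9  440.7 1073.3]
stand_top [299. 297.] 0.62 [521.5 260.9 178. ] [522.  260.7 177.1]
home_mark [406. 293.] 0.92 [539.2  22.6  14. ] [533.3  27.1  25.6]
knob_grip [386. 291.] 0.92 [533.4  75.6  63. ] [525.6  80.9  77.8]
thumb_knob [306. 285.] 0.85 [495.7 255.7 250. ] [633.7 204.5  22.3]
light_post [354. 264.] 0.47  [639.6  95.1  25.8]
index_knob [384. 304.] 0.66 [527.8  79.1  24. ] [517.9  85.8  43.4]
dividing_fixture [346. 330.] 0.6 [516.9 167.9   0. ] [500.8 176.4  33.3]
dividing_fixture [385. 299.] 0.41 [550.3  64.1   0. ] [518.9  85.5  60.9]
flux_jar [308. 281.] 0.63 [655.1 193.9   0. ] [635.2 201.3  32.4]
glass_jar [354. 262.] 0.65 [661.9  81.8   0. ] [  -2.9  440.7 1073.3]
bench_block [264. 310.] 0.95 [625.9 301.3   0. ] [614.  304.   20.2]
top [ 384.3  167.6 1057.9]
stand_top [268. 276.] 0.78 [514.8 254.4 178. ] [515.  254.5 176.6]
home_mark [374. 271.] 0.61 [533.1  22.1  14. ] [532.8  22.3  15.9]
knob_grip [352. 269.] 0.88 [534.1  76.5  63. ] [532.   77.8  77.1]
knob_grip [255. 242.] 0.23 [611.1 293.5  63. ] [621. 299.  20.]
thumb_knob [266. 287.] 0.83 [484.  252.3 250. ] [483.9 252.2 251. ]
light_post [312. 281.] 0.29  [516.3 169.4  33.3]
index_knob [354. 274.] 0.78 [529.   70.9  24. ] [522.1  75.5  73.1]
dividing_fixture [313. 282.] 0.65 [518.5 165.8   0. ] [514.4 165.9  32.1]
flux_jar [298. 227.] 0.86 [655.1 193.1   0. ] [640.5 191.7  57. ]
glass_jar [341. 224.] 0.76 [657.2  88.9   0. ] [655.8  89.3   5.2]
bench_block [258. 243.] 0.59 [621.9 292.9   0. ] [617.  290.3  21.9]
```

View pics/scene0.png

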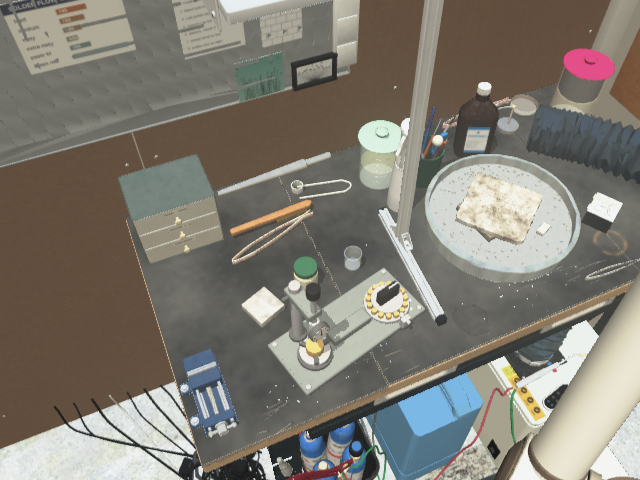

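View pics/top1.png

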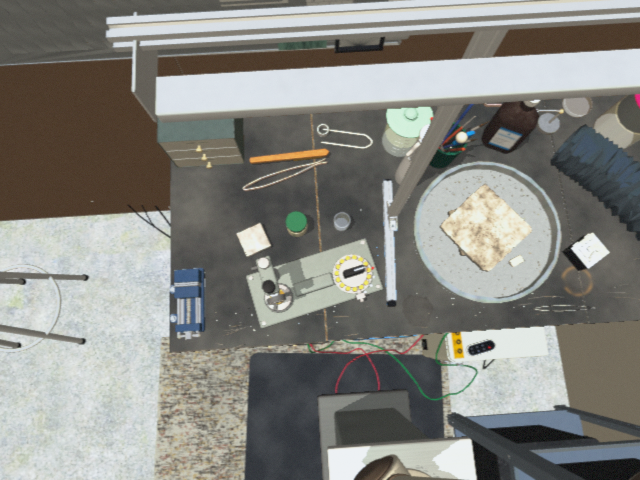

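```bash
python3 - <<'E'
from h import *
np.set_printoptions(precision=1,suppress=True)
for n in("scene","top"):
    p=get_image(n);K=p["mtx"];T=np.array(p["world_from_camera"])
    v,u=np.mgrid[:480,:640];z=p["z_map"]
    d=np.stack([(u-K[0,2])/K[0,0]*z,-(v-K[1,2])/K[1,1]*z,-z],-1)
    W=d@T[:3,:3].T+T[:3,3]; ok=(z>0)&(W[...,0]>380)&(W[...,0]<640)&(W[...,1]>0)&(W[...,1]<340)
    def cl(lo,hi,cx,r):
        m=ok&(W[...,2]>lo)&(W[...,2]<hi)&(np.hypot(W[...,0]-cx[0],W[...,1]-cx[1])<r)
        q=W[m]; return q
    for nm,a in dict(thumb=(238,262,(487,250),40),armtop=(172,184,(510,250),60),column=(186,200,(530,262),50),blank=(50,62,(487,250),35),bar=(72,82,(533,77),40),plate=(38,46,(533,77),60)).items():
        q=cl(*a)
        if len(q): print(n,nm,len(q),q.mean(0),"mid",(q.min(0)+q.max(0))/2, cv2.minAreaRect(q[:,:2].astype(np.float32)))
    m=ok&(W[...,2]>9)&(W[...,2]<19)
    lab=cv2.connectedComponents(m.astype(np.uint8))[1]
    l=np.argmax(np.bincount(lab[lab>0]));q=W[lab==l];print("base",len(q),cv2.minAreaRect(q[:,:2].astype(np.float32)),q[:,2].mean())
    # rectified at z=14, 2.0px/mm
    if n=="top":
        X,Y=np.meshgrid(np.linspace(640,400,480),np.linspace(340,0,680),indexing='ij')
        P=np.stack([X,Y,np.full_like(X,14)],-1)-T[:3,3];c=P@T[:3,:3]
        mu=(K[0,0]*c[...,0]/-c[...,2]+K[0,2]).astype(np.float32);mv=(K[1,2]-K[1,1]*c[...,1]/-c[...,2]).astype(np.float32)
        cv2.imwrite("pics/rect.png",cv2.cvtColor(cv2.remap(p["img"],mu,mv,1),4))
E
```

```text
scene thumb 193 [484.2 250.  249. ] mid [486.  249.1 246.7] ((486.11669921875, 249.3331756591797), (21.059194564819336, 25.085887908935547), 66.76939392089844)
scene armtop 478 [510.9 260.  178.2] mid [515.6 261.1 177.9] ((516.4025268554688, 258.308349609375), (77.9323959350586, 39.67516326904297), 26.027542114257812)
scene column 154 [529.2 260.7 192.4] mid [516.1 258.5 192.7] ((515.7575073242188, 259.01824951171875), (70.64497375488281, 21.390520095825195), 8.070152282714844)
scene blank 221 [483.6 250.3  56.5] mid [487.1 249.2  56. ] ((484.635009765625, 249.52430725097656), (32.217918395996094, 31.16710090637207), 62.407649993896484)
scene bar 186 [528.8  75.1  77.5] mid [529.4  74.1  77.1] ((530.2757568359375, 74.34700775146484), (18.113304138183594, 48.632720947265625), 13.426461219787598)
scene plate 751 [521.4  77.2  41.5] mid [522.7  82.2  42. ] ((528.43359375, 74.98673248291016), (90.37454986572266, 88.35832977294922), 60.21748733520508)
base 3094 ((509.931884765625, 193.06243896484375), (130.9630126953125, 240.7501678466797), 13.495872497558594) 14.762702309494722
top thumb
[... 370 characters left out ...]
((538.7166137695312, 262.346923828125), (20.07735824584961, 19.710529327392578), 89.5212631225586)
top blank 20 [489.2 242.3  56.4] mid [484.3 249.8  57.2] ((486.19732666015625, 246.201904296875), (25.811307907104492, 26.649499893188477), 41.9144172668457)
top bar 153 [528.7  75.8  76.7] mid [528.6  74.9  76.7] ((529.1653442382812, 75.35206604003906), (16.056608200073242, 47.491268157958984), 14.252184867858887)
top plate 641 [526.   75.5  40.8] mid [522.5  84.6  41.8] ((526.5340576171875, 73.7488784790039), (92.79397583007812, 81.9439926147461), 47.20853805541992)
base 4168 ((517.216552734375, 165.24649047851562), (130.0048065185547, 299.7757873535156), 13.91395378112793) 14.062838879034436
```

View pics/rect.png

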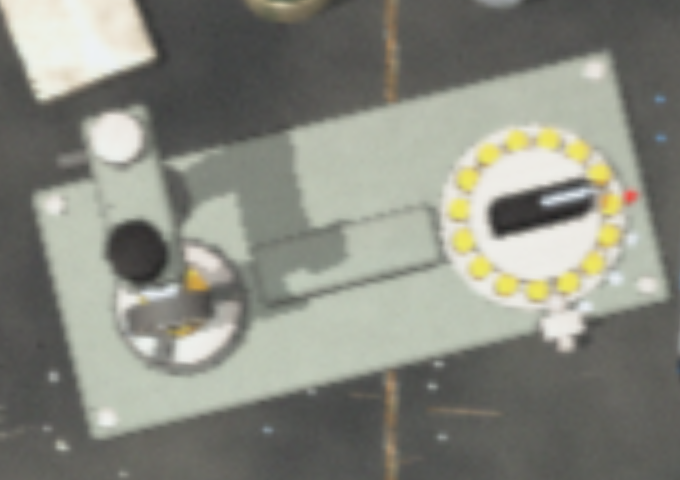

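```bash
cat >> h.py <<'E'
def shift(target):
    """tool-axis shift (m) from commanded~measured pose to TCP target (mm); and tool-y heading, joints"""
    s=read_state();A=R.from_quat(s["ee_rot"]).as_matrix()
    print("shift",np.round(A.T@(np.array(target)-s["position"])/1000,4),"pos",np.round(s["position"],1),"z",np.round(A[:,2],4),"yhead",round(np.degrees(np.arctan2(A[1,1],A[0,1])),2),"j",np.round(s["joints"],3),"F",np.round(s["contact_force"],1),"M",np.round(s["wrist_torque"],2),"w",s["gripper_width"],"g",s["grasp_force"],"t",s["clock"])
E
python3 -c "
from h import *
shift([486,249.8,455]);shift([340,-170,455])"
```

```text
shift [-0.5394  0.712  -0.0503] pos [ 193.5 -594.3  404.7] z [-1.e-04  1.e-04 -1.e+00] yhead 108.04 j [-0.997  0.385  0.008  0.    -1.194 -0.259] F [ 0.5 -0.3 -0.2] M [-0.02 -0.02  0.  ] w 85.34481315661904 g 0.0 t 1.65
shift [-0.2706  0.3581 -0.0503] pos [ 193.5 -594.3  404.7] z [-1.e-04  1.e-04 -1.e+00] yhead 108.04 j [-0.997  0.385  0.008  0.    -1.194 -0.259] F [ 0.5 -0.3 -0.2] M [-0.02 -0.02  0.  ] w 85.34481315661904 g 0.0 t 1.65
```

>>> carry_out([
  [-0.036, 0.047, -0.02],
  [-0.072, 0.095, -0.04],
  [-0.108, 0.142, -0.05],
  [-0.144, 0.19, -0.05],
  [-0.18, 0.237, -0.05],
  [-0.216, 0.285, -0.05],
  [-0.252, 0.332, -0.05],
  [-0.288, 0.38, -0.05],
], roll=[-10.5, -21, -31.5, -42, -52.5, -63, -73.5, -84], claw=[0, 0, 0, 0, 0, 0, 0, 0])

```text
clock: 2.65
position: [349.7, -142.0, 455.3]
ee_rot: [0.779, -0.627, 0.001, -0.001]
contact_force: [1.9, -0.7, 0.3]
gripper_width: -0.2
grasp_force: 0.0
```

```bash
python3 -c "
from h import *
shift([486,249.8,455])"
```

```text
shift [-0.3535 -0.2171  0.0005] pos [ 349.7 -142.   455.3] z [ 1.9e-03 -1.0e-04 -1.0e+00] yhead -167.63 j [ 0.052 -0.098 -0.444  0.    -1.222  0.164] F [ 1.9 -0.7  0.3] M [ 0.  -0.1  0. ] w -0.1994640243812742 g 0.0 t 2.65
```

>>> carry_out([
  [-0.05, -0.031, 0],
  [-0.1, -0.062, 0],
  [-0.15, -0.093, 0],
  [-0.2, -0.124, 0],
  [-0.25, -0.155, 0],
  [-0.3, -0.186, 0],
  [-0.3535, -0.217, 0],
  [-0.3535, -0.217, 0],
], roll=[-1.9, -1.9, -1.9, -1.9, -1.9, -1.9, -1.9, -1.9], claw=[0, 0, 0, 0, 0, 0, 0, 0])

```text
clock: 3.65
position: [489.1, 250.8, 453.3]
ee_rot: [0.789, -0.615, -0.0, 0.001]
contact_force: [-0.0, 0.2, 0.1]
gripper_width: -0.1
grasp_force: 0.0
```

```bash
python3 -c "
from h import *
p=get_image('wrist');save(p,'w1');print({k:(v if k not in('img','z_map') else 0) for k,v in p.items()})
print(place_of(p,'thumb_knob')[:2])
shift([485.8,249.8,430])
for n in('scene','top'):
  p=get_image(n);save(p,n+'2')
  for r in place_of(p,'thumb_knob')[:1]: print(n,r,world(p,r['at'],250))
"
```

```text
{'img': 0, 'z_map': 0, 'mtx': array([[371.64829954,   0.        , 322.630314  ],
       [  0.        , 371.64829954, 239.37492019],
       [  0.        ,   0.        ,   1.        ]]), 'T_tool_cam': array([[ 3.97349024e-04,  9.65712429e-01,  2.59613840e-01,
         6.60538085e+01],
       [ 9.99999417e-01, -1.22993067e-04, -1.07302777e-03,
         5.53103910e-02],
       [-1.00430555e-03,  2.59614115e-01, -9.65711915e-01,
         3.09215352e+01],
       [ 0.00000000e+00,  0.00000000e+00,  0.00000000e+00,
         1.00000000e+00]]), 'shot': 6}
[{'at': [329.7, 280.9], 'conf': 0.69}]
shift [-0.0026  0.0018  0.0241] pos [488.2 247.7 454.1] z [-1.1e-03 -9.0e-04 -1.0e+00] yhead -166.02 j [ 0.766  0.221 -0.101 -0.    -1.251 -0.522] F [-0.5  0.3  0.2] M [-0.04  0.03 -0.01] w 0.2342982622917742 g 0.0 t 3.75
scene {'at': [309.5, 288.9], 'conf': 0.94} [487.31820548 253.95417392 250.        ]
top {'at': [266.7, 283.2], 'conf': 0.54} [490.46356159 250.77410193 250.        ]
```

View pics/w1.png

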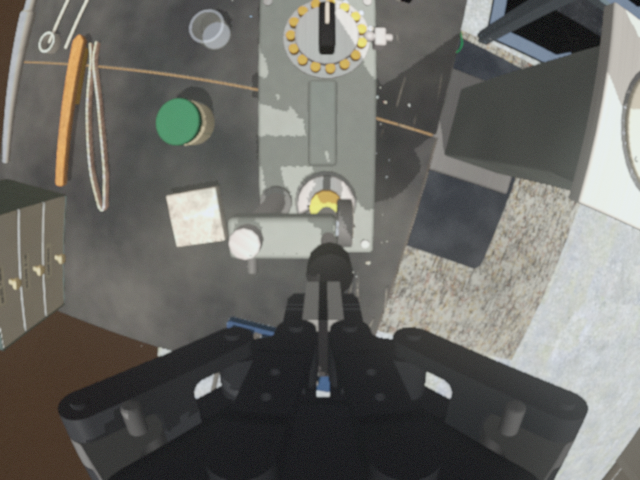

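```bash
cat >> h.py <<'E'
def wpt(p,at,z):
    s=read_state();A=R.from_quat(s["ee_rot"]).as_matrix();K=p["mtx"];T=np.array(p["T_tool_cam"])
    x,y=at[0]-K[0,2],at[1]-K[1,2];r=np.hypot(x,y);t=r/K[0,0]
    d=np.array([np.sin(t)*x/r,-np.sin(t)*y/r,-np.cos(t)])
    o=A@T[:3,3]+s["position"];d=A@T[:3,:3]@d
    return o+d*(z-o[2])/d[2]
E
python3 -c "
from h import *
p=get_image('wrist')
for k,z in dict(thumb_knob=250,stand_top=178,blank_top=56,knob_grip=77,home_mark=14).items():
  for r in place_of(p,k)[:1]: print(k,r,wpt(p,r['at'],z))
shift([485.8,249.8,430])
"
```

```text
thumb_knob {'at': [327.8, 284.3], 'conf': 0.6} [484.31075115 249.77702032 250.        ]
stand_top {'at': [283.2, 245.3], 'conf': 0.88} [513.34254836 257.25104609 178.        ]
blank_top {'at': [322.7, 212.7], 'conf': 0.86} [486.59668611 251.48790086  56.        ]
knob_grip {'at': [324.5, 27.7], 'conf': 0.89} [528.53675227  75.37875527  77.        ]
home_mark {'at': [323.0, 5.7], 'conf': 0.86} [541.19150662  29.986334    14.        ]
shift [-0.0035  0.0016  0.025 ] pos [488.2 246.8 455. ] z [ 4.e-04  3.e-04 -1.e+00] yhead -166.09 j [ 0.765  0.219 -0.101  0.    -1.25  -0.522] F [0.9 0.4 0.1] M [ 0.01 -0.01  0.  ] w 0.21503687624980664 g 0.0 t 4.25
```

>>> carry_out([
  [-0.0035, 0.0018, 0.01],
  [-0.0035, 0.0018, 0.022],
  [-0.0035, 0.0018, 0.028],
  [-0.0035, 0.0018, 0.034],
  [-0.0035, 0.0018, 0.04],
  [-0.0035, 0.0018, 0.04],
], roll=[0, 0, 0, 0, 0, 0], claw=[0, 0, 0, 0, 0, 0])

```text
clock: 5.0
position: [485.7, 250.2, 414.3]
ee_rot: [0.788, -0.616, 0.0, -0.0]
contact_force: [0.4, -0.2, -0.0]
gripper_width: -0.0
grasp_force: 0.0
```

```bash
python3 -c "
from h import *
shift([485.8,249.8,389])
p=get_image('scene');save(p,'s3')
cv2.imwrite('pics/s3c.png',cv2.resize(cv2.imread('pics/s3.png')[210:380,230:430],None,fx=3.5,fy=3.5,interpolation=2))
"
```

```text
shift [0.0004 0.     0.0253] pos [485.7 250.2 414.3] z [ 0.  0. -1.] yhead -166.07 j [ 0.772  0.244 -0.171 -0.    -1.155 -0.529] F [ 0.4 -0.2 -0. ] M [ 0.02  0.01 -0.03] w -0.04547711576041408 g 0.0 t 5.0
```

View pics/s3c.png

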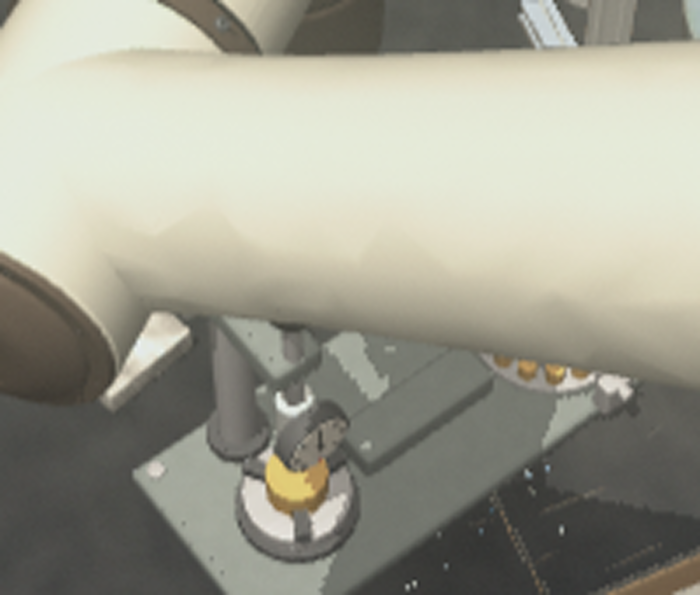

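```bash
python3 -c "
from h import *
p=get_image('wrist');save(p,'w3')
cv2.imwrite('pics/w3c.png',cv2.resize(cv2.imread('pics/w3.png')[180:360,220:430],None,fx=3.3,fy=3.3,interpolation=2))
z=p['z_map'];print(np.round(z[240:330:6,310:346:4]))
p=get_image('scene')
for r in place_of(p,'foot_tip')[:2]+recognise(p,'gauge_foot')[:1] if 0 else place_of(p,'foot_tip')[:2]: print(r,world(p,r['at']))
"
```

```text
[[213. 213. 214. 214. 212. 214. 258. 258. 258.]
 [215. 215. 214. 215. 213. 215. 273. 261. 258.]
 [214. 215. 208. 203. 206. 209. 273. 263. 265.]
 [216. 217. 199. 172. 174. 199. 387. 388. 388.]
 [168. 167. 165. 164. 163. 165. 167. 168. 404.]
 [160. 160. 157. 157. 157. 159. 160. 161. 167.]
 [155. 154. 154. 154. 155. 154. 153. 155. 157.]
 [148. 146. 148. 147. 147. 148. 149. 148. 155.]
 [140. 141. 141. 141. 141. 140. 141. 140. 156.]
 [135. 137. 137. 136. 136. 137. 135. 137. 146.]
 [130. 130. 130. 131. 130. 130. 130. 130. 141.]
 [125. 124. 125. 126. 126. 125. 126. 125. 124.]
 [121. 121. 122. 122. 120. 121.   0. 121. 122.]
 [116. 118. 116. 117. 117. 117. 117. 117. 118.]
 [111. 110. 117. 117. 116. 115. 111. 110. 107.]]
```

View pics/w3c.png

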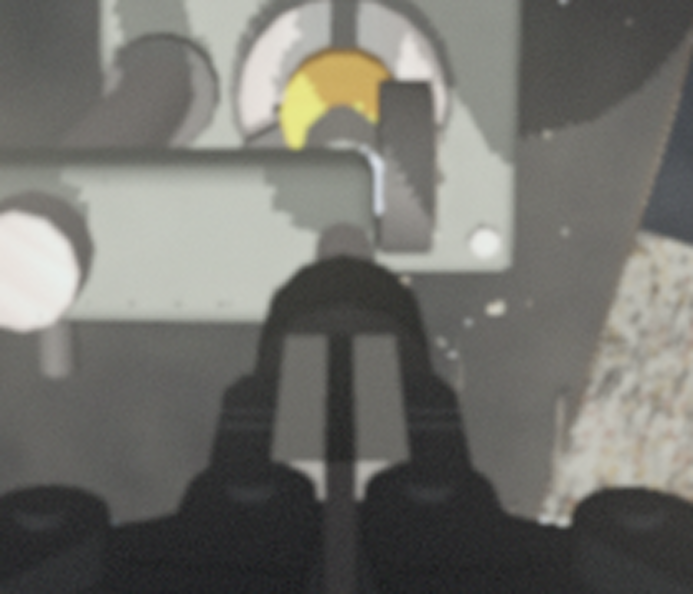

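>>> carry_out([
  [0.0002, 0, 0.005],
  [0.0002, 0, 0.01],
  [0.0002, 0, 0.015],
  [0.0002, 0, 0.019],
  [0.0002, 0, 0.022],
  [0.0002, 0, 0.022],
], roll=[0, 0, 0, 0, 0, 0], claw=[0, 0, 0, 0, 0, 0])

```text
clock: 5.95
position: [485.7, 250.0, 392.5]
ee_rot: [0.788, -0.616, -0.0, 0.0]
contact_force: [0.3, -0.3, 1.2]
gripper_width: -0.0
grasp_force: 0.8
```

```bash
python3 -c "
from h import *
shift([485.8,249.8,389])
p=get_image('wrist');z=p['z_map'];print(np.round(z[240:330:6,310:346:4]))
p=get_image('scene');save(p,'s4')
cv2.imwrite('pics/s4c.png',cv2.resize(cv2.imread('pics/s4.png')[290:370,280:360],None,fx=7,fy=7,interpolation=2))
"
```

```text
shift [ 0.0002 -0.      0.0035] pos [485.7 250.  392.5] z [-2.e-04 -2.e-04 -1.e+00] yhead -166.06 j [ 0.772  0.261 -0.205 -0.    -1.105 -0.529] F [ 0.3 -0.3  1.2] M [ 0.25 -0.31  0.  ] w -0.015118569062556928 g 0.8358314143515599 t 5.95
[[193. 194. 194. 193. 194. 196. 258. 257. 257.]
 [190. 193. 191. 192. 191. 192. 194. 259. 260.]
 [192. 192. 191. 191. 192. 193. 197. 264. 265.]
 [193. 193. 194. 193. 193. 193. 196. 365. 365.]
 [169. 167. 166. 163. 165. 167. 169. 171. 367.]
 [161. 159. 158. 157. 156. 159. 161. 163. 170.]
 [155. 155. 153. 152. 154. 153. 152. 154. 161.]
 [147. 146. 148. 148. 147. 147. 148. 147. 155.]
 [140. 141. 141. 141. 141. 141. 141. 140. 155.]
 [137. 136. 136. 137. 137. 136. 135. 135. 147.]
 [131. 130. 129. 131. 131. 131. 131. 131. 140.]
 [126. 125. 125. 125. 126. 126. 125. 126. 125.]
 [120. 121. 121. 122. 121. 119. 121. 121. 122.]
 [117. 118. 117. 116. 117. 118. 116. 117. 117.]
 [110. 110. 116. 118. 116. 116. 110. 110. 107.]]
```

View pics/s4c.png

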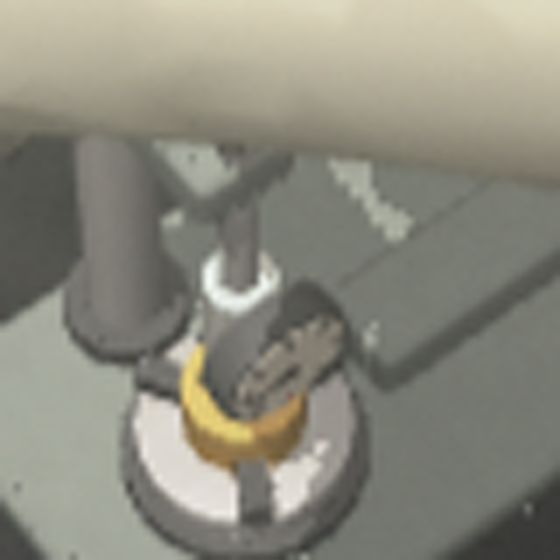

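>>> carry_out([
  [0.0, 0, 0.002],
  [0.0, 0, 0.0035],
  [0.0, 0, 0.0035],
  [0, 0, -0.02],
  [0, 0, -0.06],
  [0, 0, -0.08],
], roll=[0, 0, 0, 0, 0, 0], claw=[0, 0, 0, 0, 0, 0])

```text
clock: 6.8
position: [485.6, 249.8, 473.9]
ee_rot: [0.788, -0.616, -0.0, -0.0]
contact_force: [1.2, -0.1, -0.5]
gripper_width: -0.1
grasp_force: 0.0
```

```bash
python3 -c "
from h import *
shift([529.1,75.4,300])
for n in('scene','top'):
  p=get_image(n);save(p,n+'5')
  r=place_of(p,'thumb_knob')[:1]
  if r: print(n,r,world(p,r[0]['at']))
  if n=='scene':cv2.imwrite('pics/s5c.png',cv2.resize(p['img'][290:370,280:360][...,::-1],None,fx=7,fy=7,interpolation=2))
p=get_image('wrist');s=read_state();r=place_of(p,'thumb_knob')[:1];print(r)
if r:
  K=p['mtx'];T=np.array(p['T_tool_cam']);u,v=r[0]['at'];x,y=u-K[0,2],v-K[1,2];q=np.hypot(x,y);t=q/K[0,0];z=p['z_map'][int(v)-2:int(v)+3,int(u)-2:int(u)+3];print(z)
  zz=np.median(z);c=np.array([np.tan(t)*x/q*zz,-np.tan(t)*y/q*zz,-zz]);A=R.from_quat(s['ee_rot']).as_matrix();print(A@(T[:3,:3]@c+T[:3,3])+s['position'])
"
```

```text
shift [ 0.1798 -0.0002  0.1739] pos [485.6 249.8 473.9] z [ 1.e-04  2.e-04 -1.e+00] yhead -166.07 j [ 0.772  0.207 -0.069 -0.    -1.294 -0.529] F [ 1.2 -0.1 -0.5] M [-0.02  0.01 -0.04] w -0.0746583850744614 g 0.0 t 6.8
scene [{'at': [311.5, 296.9], 'conf': 0.59}] [492.23120413 249.09059804 215.29185024]
top [{'at': [268.3, 285.8], 'conf': 0.7}] [455.28416147 224.04405595 491.39125794]
[{'at': [321.1, 246.6], 'conf': 0.8}]
[[233.80919 233.93243 234.48003 234.4408  232.92975]
 [234.71599 233.21744 234.1903  234.92313 232.88637]
 [233.28377 235.62529 235.64835 233.96777 233.02954]
 [234.53484 235.41489 233.24672 233.84122 234.23561]
 [233.27628 235.31262 234.1458  234.59216 233.8995 ]]
[485.38350526 248.62774357 214.9885979 ]
```

View pics/s5c.png

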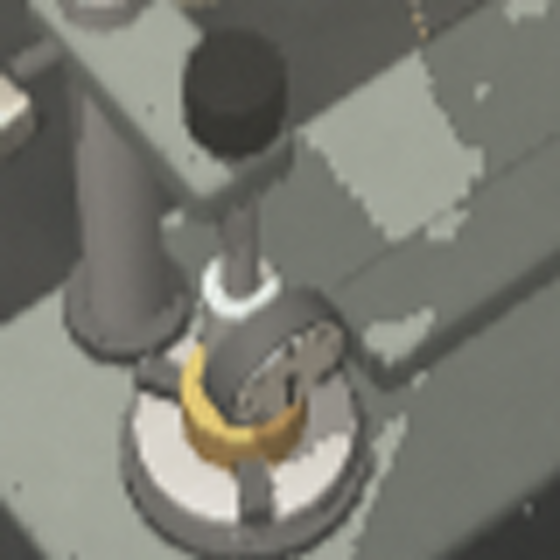

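>>> carry_out([
  [0.05, 0, 0],
  [0.1, 0, 0.0],
  [0.15, 0, 0.03],
  [0.18, 0, 0.08],
  [0.18, 0, 0.13],
  [0.18, 0, 0.17],
  [0.18, 0, 0.175],
  [0.18, 0, 0.175],
], roll=[0, 0, 0, 0, 0, 0, 0, 0], claw=[0.05, 0.05, 0.05, 0.05, 0.05, 0.05, 0.05, 0.05])

```text
clock: 8.1
position: [529.4, 75.5, 298.1]
ee_rot: [0.788, -0.616, 0.0, 0.0]
contact_force: [-0.1, -0.4, 0.2]
gripper_width: 50.3
grasp_force: 0.0
```

```bash
python3 -c "
from h import *
shift([529.1,75.4,220])
p=get_image('wrist');save(p,'w6')
for k,z in dict(knob_grip=77,home_mark=14).items():
  for r in place_of(p,k)[:1]: print(k,r,wpt(p,r['at'],z))
shift([529.1,75.4,220])
"
```

```text
shift [-0.      0.0004  0.0781] pos [529.4  75.5 298.1] z [ 2.e-04 -5.e-04 -1.e+00] yhead -166.03 j [ 0.445  0.338 -0.361  0.001 -0.872 -0.202] F [-0.1 -0.4  0.2] M [0.01 0.   0.02] w 50.300737604660746 g 0.0 t 8.1
knob_grip {'at': [325.5, 254.7], 'conf': 0.72} [530.03706461  69.63982608  77.        ]
home_mark {'at': [323.6, 162.2], 'conf': 0.94} [542.14007833  25.27037072  14.        ]
shift [0.0002 0.0008 0.0795] pos [529.6  75.7 299.5] z [ 0.0034  0.0012 -1.    ] yhead -166.03 j [ 0.445  0.336 -0.36   0.    -0.872 -0.202] F [ 0.  -0.9  0.1] M [0.04 0.   0.01] w 50.377852474663925 g 0.0 t 8.25
```

View pics/w6.png

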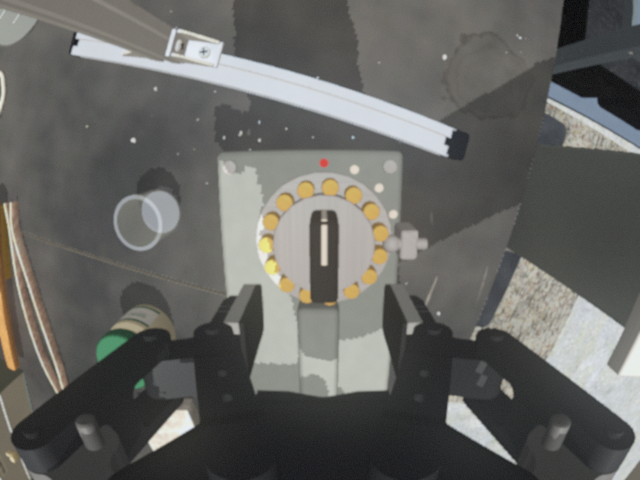

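>>> carry_out([
  [0, 0.0003, 0.035],
  [0, 0.0003, 0.06],
  [0, 0.0003, 0.074],
  [0, 0.0003, 0.0785],
  [0, 0.0003, 0.0785],
  [0, 0.0003, 0.0785],
], roll=[0, 0, 0, 0, 0, 0], claw=[0.05, 0.05, 0.05, 0.05, 0.05, 0.04])

```text
clock: 9.0
position: [529.1, 75.4, 220.2]
ee_rot: [0.788, -0.616, 0.001, -0.001]
contact_force: [-0.5, 0.1, -0.2]
gripper_width: 40.1
grasp_force: 0.0
```

>>> carry_out([
  [0, 0, 0],
  [0, 0, 0],
  [0, 0, 0],
  [0, 0, 0],
], roll=[0, 0, 0, 0], claw=[0.025, 0.015, 0, 0])

```text
clock: 9.5
position: [528.9, 75.3, 219.8]
ee_rot: [0.788, -0.616, 0.0, -0.0]
contact_force: [-1.0, 0.7, 6.1]
gripper_width: 15.2
grasp_force: 58.8
```

```bash
python3 -c "
from h import *
shift([529.1,75.4,220])"
```

```text
shift [-0.0001 -0.0002 -0.0002] pos [528.9  75.3 219.8] z [ 8.e-04  2.e-04 -1.e+00] yhead -166.05 j [ 0.445  0.444 -0.441  0.    -0.684 -0.202] F [-1.   0.7  6.1] M [0.1  0.44 0.02] w 15.245289830632451 g 58.81574749946594 t 9.5
```

>>> carry_out([
  [0, 0, 0],
  [0, 0, 0],
  [0, 0, 0],
  [0, 0, 0],
  [0, 0, 0],
  [0, 0, 0],
  [0, 0, 0],
  [0, 0, 0],
], roll=[4, 8, 12, 16, 20, 24, 24, 24], claw=[0, 0, 0, 0, 0, 0, 0, 0])

```text
clock: 10.5
position: [529.1, 75.3, 219.8]
ee_rot: [-0.643, 0.766, -0.0, 0.001]
contact_force: [-2.0, -0.6, 5.3]
gripper_width: 15.3
grasp_force: 59.0
```

```bash
python3 -c "
from h import *
shift([529.1,75.4,220])
p=get_image('wrist');save(p,'w7')"
```

```text
shift [-0.0001  0.     -0.0002] pos [529.1  75.3 219.8] z [ 1.2e-03  3.0e-04 -1.0e+00] yhead 169.98 j [ 0.445  0.444 -0.441  0.    -0.684 -0.62 ] F [-2.  -0.6  5.3] M [-0.01  0.24 -0.04] w 15.299174746571659 g 58.97813022136688 t 10.5
```

View pics/w7.png

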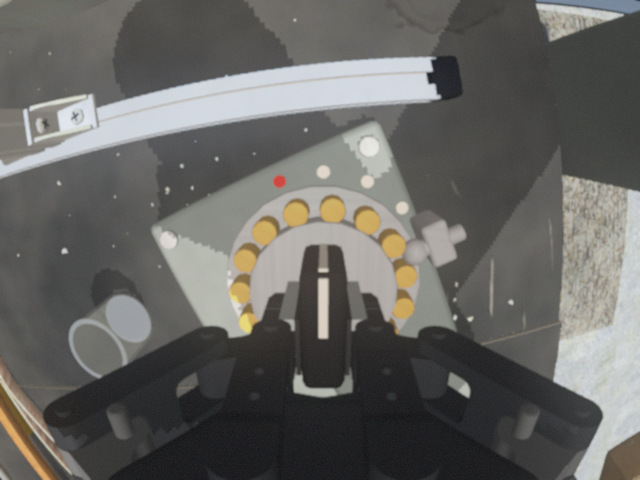

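>>> carry_out([
  [0, 0, 0],
  [0, 0, 0],
  [0, 0, 0],
  [0, 0, 0],
  [0, 0, 0],
  [0, 0, 0],
  [0, 0, 0],
  [0, 0, 0],
], roll=[4, 8, 12, 16, 20, 24, 24, 24], claw=[0, 0, 0, 0, 0, 0, 0, 0])

```text
clock: 11.55
position: [529.2, 75.2, 219.8]
ee_rot: [-0.47, 0.883, -0.0, 0.001]
contact_force: [0.0, -0.7, 5.4]
gripper_width: 15.2
grasp_force: 59.0
```

>>> carry_out([
  [0, 0, 0],
  [0, 0, 0],
  [0, 0, 0],
  [0, 0, 0],
  [0, 0, 0],
  [0, 0, 0],
  [0, 0, 0],
  [0, 0, 0],
], roll=[4, 8, 12, 16, 20, 24, 24, 24], claw=[0, 0, 0, 0, 0, 0, 0, 0])

```text
clock: 12.55
position: [529.3, 75.1, 219.8]
ee_rot: [-0.276, 0.961, -0.0, 0.001]
contact_force: [1.1, -2.1, 5.9]
gripper_width: 14.9
grasp_force: 59.0
```

```bash
python3 -c "
from h import *
shift([529.1,75.4,220])
p=get_image('wrist');save(p,'w8')"
```

```text
shift [ 0.      0.0004 -0.0002] pos [529.3  75.1 219.8] z [ 1.8e-03  1.0e-04 -1.0e+00] yhead 122.08 j [ 4.450e-01  4.440e-01 -4.410e-01  1.000e-03 -6.830e-01 -1.456e+00] F [ 1.1 -2.1  5.9] M [-0.56 -0.19 -0.05] w 14.875816921081903 g 58.97286772727966 t 12.55
```

View pics/w8.png

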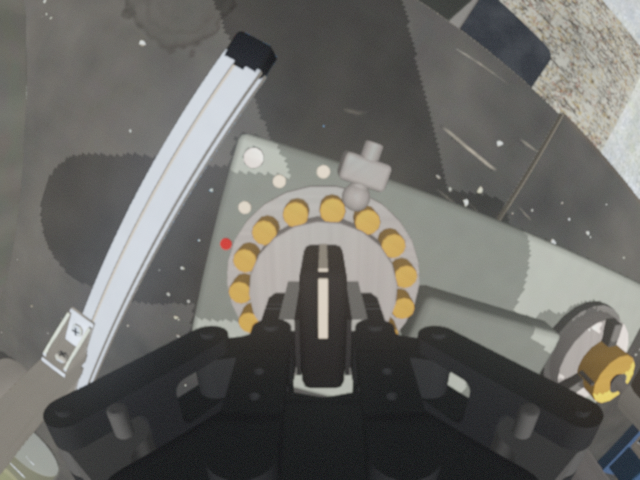

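The wrist view shows the pointer on the third white dot at about (323, 171), with the red home dot at (226, 243). The knob is still gripped at 59 N.

```bash
python3 -c "
from bench import *
print(job_done())"
```

```text
the job is handed in; nothing more can be done
None
```

The job is handed in: the gauge was lowered to about half its foot's stroke (thumb knob top about 215 mm, needle near the bottom), then the knob was turned three clicks (71.9°) and is still gripped at 59 N. I viewed 11 pictures, one over the limit of 10.

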